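# Fasten the toolbox: hasp down and snap hook through the staple

## Robot

A 6-joint arm with a two-finger parallel gripper is mounted at the origin on the work surface. World frame = base frame: x ahead of the robot, y to its left, z up, the work surface at z = 0. Lengths are in m, angles in degrees, forces in N, time in s.
With the tool pointing down it reaches from about 0.375 to 0.9 m from the base axis. Payload 3.1 kg.
Tool frame: the origin (TCP) lies on the centre line of the jaws, within the pads' length; the fingertips stand 17 mm ahead of it and the grasp point (between the pads) lies 2 mm behind it; z points along the fingers, y is the line along which they close (so a half turn about z gives the same grasp; the last joint's range is limited). The gripper opens to 87 mm and grips with 3 to 60 N. Pads are 19 mm wide; open, the fingers measure 117 mm over their backs; the gripper's body (75 mm by 190 mm) begins 51 mm behind the grasp point.
Start: joints at [58.7, 30.224, 82.088, -0, 67.689, -10.227], TCP at [0.225, 0.583, 0.24] pointing down, gripper open.
Joint ranges: [-176.69, 176.69], [-43.24, 126.21], [12.49, 139.97], [-82, 262], [0, 151.66], [-163.58, 163.58]. Speed limits (degrees/s): [159.86, 159.86, 180, 180, 180, 180].

## Interface

Orientations are given as a 3x3 rotation matrix whose columns are the frame's x, y, z axes.
In Python, from rig import bot, imaging, finder gives the robot as it stands. The module is installed in compiled form; this text tells all that it offers.
- The arm moves only by the tool play_rows, never from a script. Its argument "motion" is a list that holds one entry, the list of rows, each a list of 6 numbers: the shift along the tool's x, y, z in shares of 100 cm (1.0 is 100 cm), then the turn, a rotation vector about the tool's x, y, z in normalised numbers (1 is 180 degrees). In form: [[[dx, dy, dz, wx, wy, wz], ...]]. A call has 1 to 8 rows; each row is the pose to reach, as a shift and turn from the pose commanded when the call began, along the tool's axes at that moment; what a row does not reach only later rows make up. A row lasts 1/12 s, in which the tool goes at most 41.7 mm and 7.16 degrees, less where a joint would pass 70% of its speed; a pose out of reach is approached as far as the arm can. A call with a gripper value outside its range is refused whole. "fingers" is the finger opening in m, from 0 to 0.087, set as the call begins (left out, the last holds). The fingers move at their own pace and stop on an object; the grip force is fixed at half the most. Time passes only in rows, so rows that repeat a pose let the fingers close. It gives the time, the measured TCP pose, the force, the opening and the grip force at its end, in the units of the state.
- bot.read_state(): the state, without advancing time (a new reading comes with each control period).
- imaging.capture(name): name is "scene" or "top"; returns a dict with "frame" (384x512x3 uint8, red, green, blue), "camera_matrix" (3x3 intrinsics, pixels), "R" (3x3) and "t" (3): a world point X has camera coordinates R X + t. Camera axes: x right, y down, z forward; pixel columns grow to the right and rows downward; lengths in m; the calibration is good to about 2 mm. A picture is of the moment at which its call begins. There is no depth.
- bot.hand_in(): hands the job in; it is judged then, once.
Trained networks look in the newest picture that a camera, given by its name, has taken for a name from the list of things; names that differ only in an ending like _2 or _b are one class to them, and where a whole thing is asked for, a point or a joint stands for the part that bears it (a point fixed in the world has none). Each returns a list of dicts, best first, with "confidence" (0 to 1); they miss things now and then, are a little off and sometimes report something else, mostly with a low value. They report only what shows in the picture. A call takes as long as a camera call. They do not tell look-alikes from the thing itself.
- finder.recognise(camera, name): "at" ([x, y, z] in m, in world coordinates, good to about 4 mm: the middle of the surface that is visible of it).
- finder.outline_of(camera, name): "pixels" (384x512 bool, what is visible of it).
The state is a dict: "time_s": time; "joint_positions": joint angles; "qvel": joint speeds; "tau": joint torques, N m; "position": TCP position; "tcp_rot": TCP orientation; "force": force on the tool from outside, world axes, zero at the start; "moment": the same for the moment, N m; "opening": opening from 0.0 (shut) to 1.0 (fully open); "grasp_force": force on a finger pad.
Only numpy, scipy, OpenCV 4.12 (cv2) and the standard library are available. Lean on these libraries where they do the work, as an engineer would, in place of code of your own. Each camera call takes 0.05 s, during which the arm holds its last target. There are 200 camera calls.

## Task

Fasten the blue toolbox: fold the steel hasp down flat over its staple, then work the nose of the brass snap hook through the staple and bring the hook round until its shank lies in line with the staple, one leg of the staple sits in the bend and the gate has sprung shut behind it. Test it by drawing the hook back along its shank against the staple and holding a steady pull of about one kilo for a second (never force it with as much as two and a half kilos), then let go and leave it lying there hooked. Leave the spray can, the brass lamp bowl and the screwdriver alone.

Things in the scene. Friction and masses are not known exactly. Their poses are not given: they have to be found in the camera images.
- toolbox: Heavy blue steel toolbox, fixed, 240 (x) x 380 (y) x 110 mm high. Origin: centre of its underside; x across, y along. The flat lid (110 mm up) is split along y in the middle and the steel hasp crosses the split. Staple: 45 mm to -x (robot's side) of the middle; hasp's hinge: 45 mm to +x.
- hasp_hinge (a point): Mid-point of the hasp's hinge axis, 3 mm above the lid; the axis runs along the toolbox's y. Flat, the strap points from here to the toolbox's -x: 113 mm long, 56 wide, 3.5 thick, its upper face 4.5 mm above the lid; a slot 90 mm from the hinge takes the staple.
- hasp (a joint): Angle of the hasp strap, rad: 0 = flat on the lid over the staple, grows as it lifts (0.4 to 1.0 at the start). Its stiff hinge (0.11 N m) stays where it is left. Press it down on its upper face, e.g. 40 mm from the hinge.
- staple_mid (a point): Middle of the staple's slots, 12.5 mm above the lid. Staple: rigid upright U loop of 6 mm bar, its plane along the toolbox's y; right_leg (-y) and left_leg 18 mm apart (12 clear); top at 30 mm, 24 clear. Bolted through slotted holes, the real loop stands firm anywhere up to 6.5 mm to either side of this point along the toolbox's y: look or feel for it. Either leg will do.
- snap_hook: Brass snap hook, 0.2 kg, 122 mm long, lying flat. Origin: on its middle line, underside; x along the shank to the bend, y to the nose's side, z up. Flat shank to grip: x -35 to -7 mm, 26 mm wide, 12 high; then a collar 34 wide to x = 7; an eye behind (to x = -60). Bar centre lines: z = 6 mm. Threaded: the bend's bar lies between the staple's legs.
- bend (a point): Centre of the hook's half-circle bend: x 40, y 0, z 6 mm in the hook's frame, same axes. C of 9 mm round bar: straight back at y = -17.5 mm, half circle of radius 17.5 mm (bar's centre; 13 inside), nose at y = +17.5 with its round tip at x = 31.5. Mouth on the +y side, from shank to nose, closed by the gate. Hard in the bend, a leg's centre is 10 mm to +x of here.
- gate (a joint): Angle of the hook's sprung gate, rad: 0 = shut against the nose, opens inwards to 0.75. 7 mm steel bar pivoted at x 0, y 12.5 mm in the hook's frame, free end at x = 32 by the nose (its centre line shut: y 12.5 at x = 2 to y 16.5 at x = 28.5). A staple leg pressed on it from the +y side pushes it in (2 to 5 N); it springs shut once the leg is past its end, in the bend.
- spray_can: Bystander: green spray can with a pale metal top, 54 mm across, 160 mm high; origin at the centre of its base.
- lamp_bowl: Bystander: round open brass lamp bowl, 110 mm across, 50 mm high; origin at the centre of its base.
- screwdriver: Bystander: screwdriver lying on the bench; origin under its middle.
Not all that is in view belongs to the job. What is shaped like the snap_hook but black or pink is not meant.

How it is judged:
By the outcome, as a careful person would: the job done as asked, in the order asked, and still so for the second after the job is handed in, with the robot touching nothing.
It also fails if it takes over 70 s, if anything falls off the work surface, if the arm or the gripper's body presses on something with over 40 N, if the wrist force passes 120 N, or if a joint passes its speed limit or range.

## Working session

There is one attempt and no reset: what is moved stays moved. The work goes in short steps, Python scripts to look and compute and a tool call to move; the robot and the scene stay as the last step left them, time stands still between calls to the robot, and variables do not carry over. Pictures are saved under pics/ and viewed, at most 10 in all, crops included, and the job is handed in when it is done.

Besides the shell and the picture viewer there is one more tool, called after "Call:" as name([rows], argument=value, ...), one row to a line, values as JSON. play_rows: Moves the arm, as the interface text tells. Its arguments: {"type":"object","properties":{"motion":{"type":"array"},"fingers":{"type":"number"}},"required":["motion"]}

```bash
mkdir -p pics
cat > h.py <<'E'
import numpy as np, cv2
from rig import bot, imaging, finder
def px(c,X):
    p=c["camera_matrix"]@(c["R"]@np.array(X,float)+c["t"]); return p[:2]/p[2]
def ray(c,u,v,z):
    d=c["R"].T@np.linalg.inv(c["camera_matrix"])@np.array([u,v,1.]); o=-c["R"].T@c["t"]
    return o+d*(z-o[2])/d[2]
def save(c,n,crop=None,s=1.5):
    f=c["frame"][:,:,::-1]
    if crop: a,b,d,e=crop; f=f[b:e,a:d]
    cv2.imwrite(n,cv2.resize(f,None,fx=s,fy=s,interpolation=cv2.INTER_CUBIC))
E
python3 - <<'E'
from h import *
for n in("scene","top"):
    c=imaging.capture(n); save(c,f"pics/{n}0.png"); print(n,"cam pos",(-c["R"].T@c["t"]).round(3), c["camera_matrix"][0,0])
    for t in["toolbox","hasp","hasp_hinge","staple_mid","snap_hook","bend","gate","spray_can","lamp_bowl","screwdriver"]:
        print(t,[(np.round(r["at"],3).tolist(),round(r["confidence"],2),px(c,r["at"]).round().tolist()) for r in finder.recognise(n,t)])
s=bot.read_state();print(s)
E
```

```text
scene cam pos [1.474 0.06  0.745] 389.61592042061613
toolbox [([0.664, -0.183, 0.107], 0.87, [182.0, 239.0])]
hasp [([0.592, -0.19, 0.15], 0.94, [184.0, 211.0])]
hasp_hinge [([0.661, -0.183, 0.11], 0.71, [182.0, 238.0])]
staple_mid [([0.66, -0.181, 0.109], 0.98, [183.0, 238.0])]
snap_hook [([0.167, 0.314, 0.011], 0.64, [343.0, 188.0]), ([0.46, 0.249, 0.008], 0.63, [333.0, 233.0])]
bend [([0.456, 0.398, 0.008], 0.62, [381.0, 236.0]), ([0.168, 0.308, 0.009], 0.57, [342.0, 188.0]), ([0.461, 0.253, 0.009], 0.52, [335.0, 233.0])]
gate []
spray_can [([0.63, 0.438, 0.1], 0.93, [416.0, 248.0])]
lamp_bowl [([0.673, 0.276, 0.03], 0.85, [353.0, 275.0])]
screwdriver []
top cam pos [ 0.324 -0.006  1.465] 485.9598641734341
toolbox [([0.573, -0.19, 0.106], 0.78, [324.0, 148.0])]
hasp [([0.59, -0.194, 0.158], 0.81, [328.0, 138.0])]
hasp_hinge [([0.58, -0.187, 0.108], 0.77, [323.0, 145.0])]
staple_mid [([0.576, -0.184, 0.105], 0.72, [322.0, 147.0])]
snap_hook [([0.455, 0.248, 0.006], 0.8, [175.0, 195.0]), ([0.166, 0.312, 0.011], 0.7, [153.0, 292.0]), ([0.453, 0.403, 0.013], 0.68, [123.0, 196.0])]
ben
[... 513 characters left out ...]
 -1.88457998e-03,
        6.76875684e+01, -1.02276671e+01]), 'qvel': array([-0.02012844, -0.04200809,  0.14466755,  0.02872588, -0.00040492,
        0.02980339]), 'tau': array([ 6.80694302e-04, -4.40020466e+01, -1.76989192e+01,  6.35570730e-02,
        5.02315513e-02, -4.95204475e-06]), 'position': array([0.22468728, 0.58316448, 0.2395203 ]), 'tcp_rot': array([[-9.33124646e-01,  3.59553050e-01, -1.17991519e-06],
       [ 3.59553049e-01,  9.33124644e-01, -6.05108834e-05],
       [-2.06558647e-05, -5.68884387e-05, -9.99999998e-01]]), 'force': array([ 0.29868504, -0.49924847,  0.37724401]), 'moment': array([0.02238364, 0.06781558, 0.02143322]), 'grasp_force': 0.0, 'opening': 0.9988070351352183}
```

View pics/scene0.png

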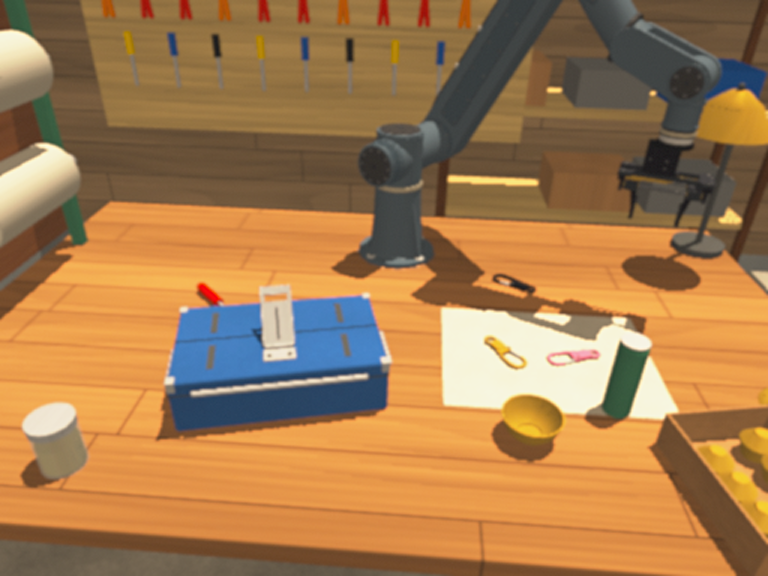

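View pics/top0.png

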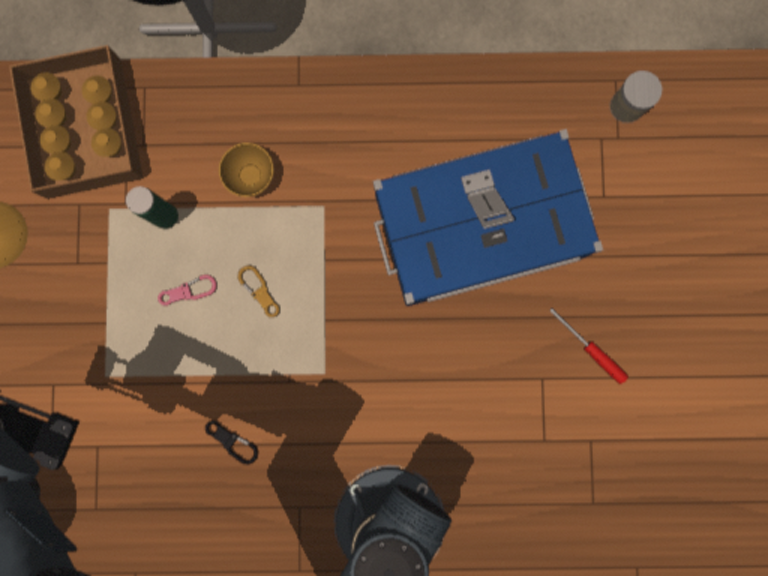

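The brass hook lies on the mat at about (258,292)/1.5 in top, eye toward (272,310), bend toward (248,275). The toolbox is yawed ~15°, its lid corners at (378,185), (564,134), (598,246), (409,298)/1.5. The hasp is partly raised.

Run:
```python
from h import *
from scipy.optimize import least_squares
c=imaging.capture("top"); d=imaging.capture("scene")
q=np.array([(378,185),(564,134),(598,246),(409,298)])/1.5
P=np.array([ray(c,*p,0.11)[:2] for p in q]); print(P.round(4), [np.linalg.norm(P[i]-P[(i+1)%4]).round(3) for i in range(4)], P.mean(0))
f=c["frame"][:,:,::-1]
a=cv2.resize(f[105:180,295:355],None,fx=6,fy=6,interpolation=cv2.INTER_CUBIC)
b=cv2.resize(f[170:215,150:195],None,fx=7,fy=7,interpolation=cv2.INTER_CUBIC)
g=np.zeros((450,690,3),np.uint8); g[:450,:360]=a; g[:315,365:680]=b; cv2.imwrite("pics/crop1.png",g)
# toolbox outline in both cams
for n,cc in(("top",c),("scene",d)):
    o=finder.outline_of(n,"snap_hook"); 
    for r in o:
        m=r["pixels"]; v,u=np.nonzero(m); col=cc["frame"][m].mean(0).round()
        X=np.array([ray(cc,x,y,.006)[:2] for x,y in zip(u,v)]); w,V=np.linalg.eigh(np.cov(X.T)); 
        pr=(X-X.mean(0))@V[:,1]
        print(n,r["confidence"],m.sum(),col,X.mean(0).round(4),V[:,1].round(3),np.ptp(pr).round(4),((pr.max()+pr.min())/2*V[:,1]+X.mean(0)).round(4))
```

```text
[[ 0.6455  0.0126]
 [ 0.739  -0.3422]
 [ 0.5232 -0.398 ]
 [ 0.4303 -0.0426]] [np.float64(0.367), np.float64(0.223), np.float64(0.367), np.float64(0.222)] [ 0.58453723 -0.19252062]
top 0.86 315 [149. 116.  71.] [0.4644 0.2616] [-0.83  -0.558] 0.1092 [0.4636 0.2611]
top 0.62 282 [50. 42. 38.] [0.1609 0.3134] [0.666 0.746] 0.114 [0.1592 0.3114]
top 0.55 311 [170. 110. 112.] [0.4607 0.4065] [-0.303  0.953] 0.1243 [0.4622 0.4018]
scene 0.77 256 [240. 175. 166.] [0.4603 0.4011] [-0.349  0.937] 0.1254 [0.4606 0.4003]
scene 0.69 247 [225. 183.  97.] [0.4622 0.2575] [-0.863 -0.506] 0.1233 [0.4599 0.2562]
scene 0.53 140 [104.  71.  48.] [0.1616 0.3152] [0.628 0.778] 0.1097 [0.1597 0.3128]
```

View pics/crop1.png

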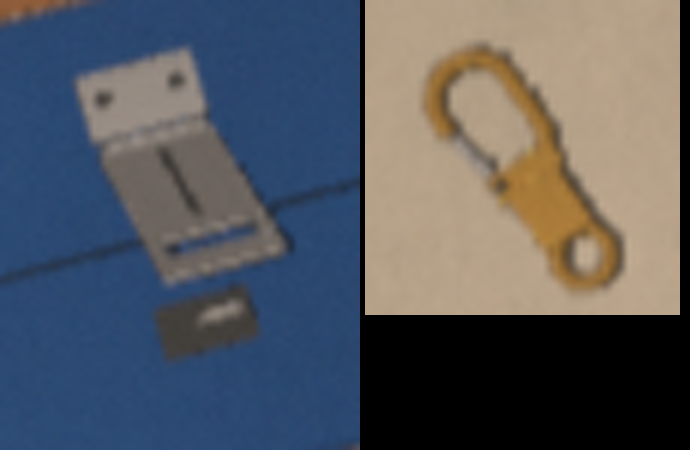

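The crop shows the nose at (437,130) and gate at (475,165), on the down-left side, so the brass hook's x points up-left and its +y down-left. The staple tip shows at (218,312), just beyond the half-raised strap. I'll start with the hasp.

```bash
cat >> h.py <<'E'
from scipy.spatial.transform import Rotation as Ro
def Rd(yaw): # tool down, tool x at yaw
    a=np.radians(yaw); return np.array([[np.cos(a),np.sin(a),0],[np.sin(a),-np.cos(a),0],[0,0,-1]])
def plan(p,yaw):
    s=bot.read_state(); R=s["tcp_rot"]; T=Rd(yaw)
    w=Ro.from_matrix(R.T@T).as_rotvec(degrees=True)
    print("row",(R.T@(np.array(p)-s["position"])).round(4).tolist(),w.round(2).tolist(),"pos",s["position"].round(4),"yaw",np.degrees(np.arctan2(R[1,0],R[0,0])).round(2),"t",s["time_s"],"F",s["force"].round(1))
TC=np.array([.5845,-.1925]); TY=14.6
a=np.radians(TY); TX=np.array([np.cos(a),np.sin(a)]); TYv=np.array([-np.sin(a),np.cos(a)])
E
python3 - <<'E'
from h import *
p=TC+TX*(.045-.040); print(p); plan([*p,.24],TY)
E
```

```text
[ 0.58933855 -0.19123965]
row [-0.6187, -0.5915, -0.0004] [-0.0, 0.0, 144.33] pos [0.2247 0.5832 0.2395] yaw 158.93 t 1.3 F [ 0.3 -0.2  1.1]
```

Units first: turns go in shares of 180 degrees. So 144.3 degrees / 180 = 0.8017.

Call:
play_rows([
  [[-0.619, -0.5915, 0, 0, 0, 0.8017], [-0.619, -0.5915, 0, 0, 0, 0.8017], [-0.619, -0.5915, 0, 0, 0, 0.8017], [-0.619, -0.5915, 0, 0, 0, 0.8017], [-0.619, -0.5915, 0, 0, 0, 0.8017], [-0.619, -0.5915, 0, 0, 0, 0.8017], [-0.619, -0.5915, 0, 0, 0, 0.8017], [-0.619, -0.5915, 0, 0, 0, 0.8017]],
], fingers=0)

```text
time_s: 1.97
position: [0.3673, 0.28, 0.2399]
tcp_rot: [[-0.196, 0.981, 0.001], [0.981, 0.196, 0.0], [0.0, 0.001, -1.0]]
force: [1.1, 0.5, 0.8]
opening: 0.479
grasp_force: 0.0
```

```bash
python3 -c "
from h import *
plan([.5893,-.1912,.24],TY)"
```

```text
row [-0.5055, 0.1253, -0.0001] [0.04, -0.04, 86.71] pos [0.3673 0.28   0.2399] yaw 101.31 t 1.9667 F [1.1 0.5 0.8]
```

Converted, 86.7 degrees / 180 = 0.4817.

Call:
play_rows([
  [[-0.5055, 0.1253, 0, 0, 0, 0.4817], [-0.5055, 0.1253, 0, 0, 0, 0.4817], [-0.5055, 0.1253, 0, 0, 0, 0.4817], [-0.5055, 0.1253, 0, 0, 0, 0.4817], [-0.5055, 0.1253, 0, 0, 0, 0.4817], [-0.5055, 0.1253, 0, 0, 0, 0.4817], [-0.5055, 0.1253, 0, 0, 0, 0.4817], [-0.5055, 0.1253, 0, 0, 0, 0.4817]],
])

```text
time_s: 2.63
position: [0.5112, -0.0212, 0.2398]
tcp_rot: [[0.72, 0.694, 0.001], [0.694, -0.72, -0.0], [0.0, 0.0, -1.0]]
force: [0.8, 0.5, 0.7]
opening: 0.004
grasp_force: 0.0
```

```bash
python3 -c "
from h import *
plan([.5893,-.1912,.24],TY)"
```

```text
row [-0.0617, 0.1766, -0.0001] [0.02, -0.03, 29.35] pos [ 0.5112 -0.0212  0.2398] yaw 43.95 t 2.6333 F [0.8 0.5 0.7]
```

Converted, 29.35 degrees / 180 = 0.1631.

Call:
play_rows([
  [[-0.0617, 0.1766, 0, 0, 0, 0.1631], [-0.0617, 0.1766, 0, 0, 0, 0.1631], [-0.0617, 0.1766, 0, 0, 0, 0.1631], [-0.0617, 0.1766, 0, 0, 0, 0.1631], [-0.0617, 0.1766, 0, 0, 0, 0.1631], [-0.0617, 0.1766, 0, 0, 0, 0.1631], [-0.0617, 0.1766, 0, 0, 0, 0.1631]],
])

```text
time_s: 3.22
position: [0.5897, -0.1896, 0.2391]
tcp_rot: [[0.966, 0.257, -0.001], [0.257, -0.966, 0.001], [-0.0, -0.001, -1.0]]
force: [-0.1, 0.7, -0.3]
opening: 0.005
grasp_force: 0.0
```

Call:
play_rows([
  [[0, 0, 0.012, 0, 0, 0], [0, 0, 0.024, 0, 0, 0], [0, 0, 0.036, 0, 0, 0], [0, 0, 0.048, 0, 0, 0], [0, 0, 0.06, 0, 0, 0], [0, 0, 0.072, 0, 0, 0], [0, 0, 0.084, 0, 0, 0], [0, 0, 0.092, 0, 0, 0]],
])

```text
time_s: 3.88
position: [0.589, -0.1872, 0.1465]
tcp_rot: [[0.966, 0.26, -0.002], [0.26, -0.966, 0.001], [-0.001, -0.001, -1.0]]
force: [-1.3, -0.4, 1.9]
opening: 0.008
grasp_force: 0.8
```

Call:
play_rows([
  [[0, 0, 0.004, 0, 0, 0], [0, 0, 0.008, 0, 0, 0], [0, 0, 0.011, 0, 0, 0], [0, 0, 0.013, 0, 0, 0], [0, 0, 0.014, 0, 0, 0], [0, 0, 0.015, 0, 0, 0]],
])

```text
time_s: 4.38
position: [0.5899, -0.1886, 0.1327]
tcp_rot: [[0.966, 0.258, 0.0], [0.258, -0.966, -0.0], [0.0, 0.0, -1.0]]
force: [-0.8, 0.6, 1.1]
opening: 0.004
grasp_force: 0.7
```

Call:
play_rows([
  [[0, 0, 0.0005, 0, 0, 0], [0, 0, 0.001, 0, 0, 0], [0, 0, 0.0015, 0, 0, 0], [0, 0, 0.002, 0, 0, 0], [0, 0, 0.002, 0, 0, 0], [0, 0, 0.002, 0, 0, 0]],
])

```text
time_s: 4.88
position: [0.5899, -0.1886, 0.1319]
tcp_rot: [[0.966, 0.259, 0.0], [0.259, -0.966, -0.0], [0.0, 0.001, -1.0]]
force: [-2.6, 1.1, 7.6]
opening: 0.006
grasp_force: 3.7
```

Call:
play_rows([
  [[0, 0, 0.0005, 0, 0, 0], [0, 0, -0.03, 0, 0, 0], [0, 0, -0.06, 0, 0, 0], [0, 0, -0.09, 0, 0, 0], [0, 0, -0.09, 0, 0, 0]],
])

```text
time_s: 5.3
position: [0.5939, -0.1905, 0.2272]
tcp_rot: [[0.966, 0.259, 0.013], [0.259, -0.966, -0.007], [0.011, 0.01, -1.0]]
force: [1.9, -1.2, 0.1]
opening: 0.01
grasp_force: 0.0
```

```bash
cat > fit.py <<'E'
from h import *
from scipy.optimize import minimize
from scipy.ndimage import gaussian_filter
def bars():
    t=np.linspace(-np.pi/2,np.pi/2,25); P=[(x,-17.5,4.5) for x in np.linspace(5,40,20)]
    P+=[(40+17.5*np.cos(a),17.5*np.sin(a),4.5) for a in t]+[(37,17.5,4.5)]
    P+=[(-44+11.5*np.cos(a),11.5*np.sin(a),4.5) for a in np.linspace(0,2*np.pi,30)]
    P+=[(x,y,3) for x in np.linspace(-33,-8,14) for y in np.linspace(-10,10,11)]+[(x,y,3) for x in np.linspace(-5,5,6) for y in np.linspace(-14,14,15)]
    return np.array(P)/1000
B=bars(); S=4
def sil(c,p):
    a=p[2]; R=np.array([[np.cos(a),-np.sin(a)],[np.sin(a),np.cos(a)]]); xy=B[:,:2]@R.T+p[:2]
    m=np.zeros((384*S,512*S),np.uint8)
    for q,r in zip(xy,B[:,2]):
        u=px(c,[*q,.006]); f=c["camera_matrix"][0,0]/(c["R"][2]@np.array([*q,.006])+c["t"][2])
        cv2.circle(m,tuple(int(v) for v in np.round((u+.5)*S*16)),int(r*f*S*16),255,-1,shift=4)
    return cv2.resize(m,(512,384),interpolation=cv2.INTER_AREA)/255.
def masks(n,c,ctr):
    h=cv2.cvtColor(c["frame"],cv2.COLOR_RGB2HSV).astype(float); u,v=px(c,ctr)
    m=((h[...,1]>115)).astype(float); w=np.zeros_like(m); w[int(v)-28:int(v)+28,int(u)-28:int(u)+28]=1
    return m*w
E
python3 - <<'E'
from fit import *
x0=[.4615,.2585,np.radians(33)]
for names in(["top"],["scene"],["top","scene"]):
    D=[]
    for n in names:
        c=imaging.capture(n); D.append((c,masks(n,c,[.4615,.2585,.006])))
    cost=lambda p:sum(((gaussian_filter(sil(c,p),.7)-gaussian_filter(m,.7))**2).sum()/m.sum() for c,m in D)
    r=minimize(cost,x0,method="Nelder-Mead",options=dict(initial_simplex=np.array(x0)+np.array([[0,0,0],[.006,0,0],[0,.006,0],[0,0,.1]])*1.,maxiter=80))
    print(names,r.x[:2].round(4),np.degrees(r.x[2]).round(2),r.fun,[m.sum() for c,m in D])
p=r.x; g=p[:2]-.021*np.array([np.cos(p[2]),np.sin(p[2])]); print(g)
plan([*g,.24],np.degrees(p[2]))
E
```

```text
['top'] [0.4563 0.2572] 33.58 0.35141822721262667 [np.float64(186.0)]
['scene'] [0.4575 0.2559] 32.48 0.1995449854556991 [np.float64(250.0)]
['top', 'scene'] [0.4565 0.2568] 33.05 0.5392249500830658 [np.float64(189.0), np.float64(250.0)]
[0.43885522 0.24536034]
row [-0.0332, -0.4577, -0.0198] [-0.07, 0.05, -18.06] pos [ 0.5892 -0.1882  0.2197] yaw 14.98 t 5.5 F [-0.8 -0.4  0.5]
```

Converted, -18 degrees / 180 = -0.1.

Call:
play_rows([
  [[-0.0332, -0.4577, 0, 0, 0, -0.1], [-0.0332, -0.4577, 0, 0, 0, -0.1], [-0.0332, -0.4577, 0, 0, 0, -0.1], [-0.0332, -0.4577, 0, 0, 0, -0.1], [-0.0332, -0.4577, 0, 0, 0, -0.1], [-0.0332, -0.4577, 0, 0, 0, -0.1], [-0.0332, -0.4577, 0, 0, 0, -0.1], [-0.0332, -0.4577, 0, 0, 0, -0.1]],
], fingers=0.055)

```text
time_s: 6.17
position: [0.4786, 0.128, 0.219]
tcp_rot: [[0.839, 0.544, -0.003], [0.544, -0.839, -0.0], [-0.003, -0.002, -1.0]]
force: [-0.1, 0.6, 0.7]
opening: 0.529
grasp_force: 0.0
```

```bash
python3 -c "
from h import *
plan([.4389,.2454,.06],33)
for n in('top','scene'):
    c=imaging.capture(n); u,v=px(c,[.55,-.2,.115]); print(n,u,v); u=int(u);v=int(v); save(c,f'pics/st_{n}.png',(u-35,v-30,u+35,v+30),8); print(u-35,v-30)
"
```

```text
row [0.031, -0.1199, 0.1591] [-0.1, 0.16, -0.05] pos [0.4786 0.128  0.219 ] yaw 32.95 t 6.1667 F [-0.1  0.6  0.7]
top 328.12740476472203 155.26779676941445
293 125
scene 184.99657354773592 212.8904637145912
149 182
```

View pics/st_top.png

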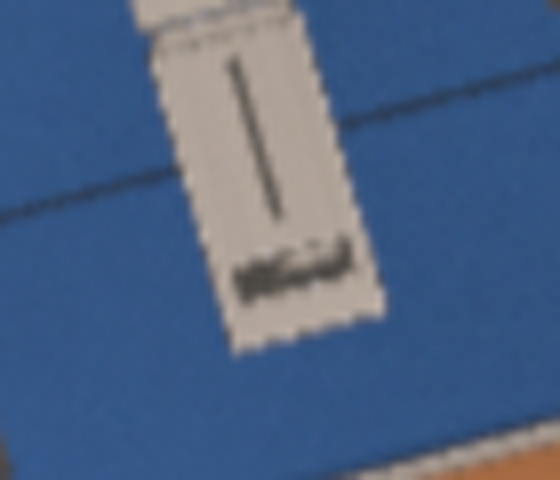

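View pics/st_scene.png

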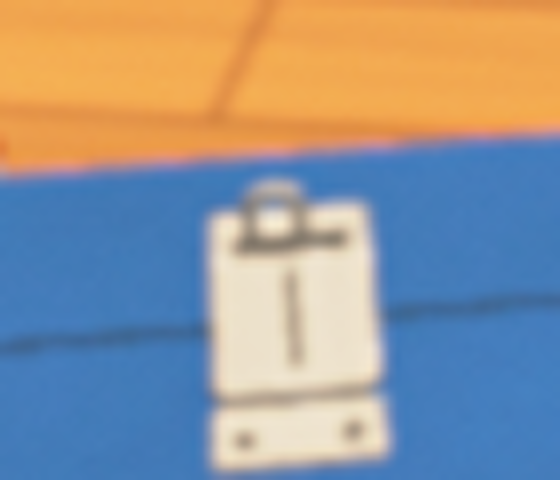

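The hasp lies flat with the staple standing up through the slot. In the scene crop the loop spans x≈243–305 with its top at y≈183 and its foot at 240. The slot spans 235–348, so the loop sits off-centre toward -y.

Run:
```python
from h import *
c=imaging.capture("top"); d=imaging.capture("scene")
T=lambda u,v:(u/8+293-.44,v/8+125-.44); S=lambda u,v:(u/8+149-.44,v/8+182-.44)
def rel(X): X=np.array(X)[:2]-TC; return np.array([X@TX,X@TYv]).round(4)*1000
for k,(cam,f,u,v,z) in {"top strap end mid (-68,0)":(c,T,309,333,.1145),"slot line a":(c,T,232,60,.1145),"slot line b":(c,T,278,218,.1145),"top slot c (-45,0)":(c,T,294,270,.1145),
  "scene end mid":(d,S,290,208,.1145),"scene hinge mid(45,0)":(d,S,297,393,.1145),"scene slot c":(d,S,291,242,.1145)}.items(): print(k,rel(ray(cam,*f(u,v),z)))
o=-d["R"].T@d["t"]; 
def plane(u,v,x=-.045):
    r=d["R"].T@np.linalg.inv(d["camera_matrix"])@np.array([*S(u,v),1.]); s=(x-(o[:2]-TC)@TX)/(r[:2]@TX); X=o+s*r; return rel(X),round((X[2]-.11)*1000,1)
for p in [(274,183),(274,190),(248,210),(300,210),(250,235),(300,235),(243,215),(305,215)]: print(p,plane(*p))
plan([.4389,.2454,.06],33)
```

```text
top strap end mid (-68,0) [-67.2   1.7]
slot line a [33.3  0.8]
slot line b [-25.2   0.8]
top slot c (-45,0) [-44.4   0.6]
scene end mid [-64.8   1.7]
scene hinge mid(45,0) [51.7  0.8]
scene slot c [-41.8   1.4]
(274, 183) (array([-45. ,  -2.8]), np.float64(28.3))
(274, 190) (array([-45. ,  -3.1]), np.float64(25.3))
(248, 210) (array([-45. , -12.9]), np.float64(17.7))
(300, 210) (array([-45. ,   5.5]), np.float64(15.9))
(250, 235) (array([-45., -13.]), np.float64(6.9))
(300, 235) (array([-45. ,   4.8]), np.float64(5.1))
(243, 215) (array([-45. , -14.8]), np.float64(15.7))
(305, 215) (array([-45. ,   7.2]), np.float64(13.6))
row [0.031, -0.1209, 0.1594] [-0.04, 0.13, 0.18] pos [0.4795 0.1274 0.2194] yaw 33.18 t 6.3667 F [ 0.8 -0.7  1.3]
```

Call:
play_rows([
  [[0.031, -0.1199, 0.12, 0, 0, 0], [0.031, -0.1199, 0.12, 0, 0, 0], [0.031, -0.1199, 0.12, 0, 0, 0], [0.031, -0.1199, 0.12, 0, 0, 0], [0.031, -0.1199, 0.12, 0, 0, 0], [0.031, -0.1199, 0.12, 0, 0, 0], [0.031, -0.1199, 0.12, 0, 0, 0]],
])

```text
time_s: 6.95
position: [0.4424, 0.2428, 0.1001]
tcp_rot: [[0.839, 0.544, -0.0], [0.544, -0.839, -0.001], [-0.001, 0.0, -1.0]]
force: [-0.5, -0.7, 0.3]
opening: 0.635
grasp_force: 0.0
```

```bash
python3 -c "
from h import *
plan([.4389,.2454,.0195],33.0)"
```

```text
row [-0.0014, -0.0041, 0.0806] [0.02, 0.03, -0.07] pos [0.4424 0.2428 0.1001] yaw 32.93 t 6.95 F [-0.5 -0.7  0.3]
```

Call:
play_rows([
  [[-0.0014, -0.0035, 0.02, 0, 0, 0], [-0.0014, -0.0035, 0.04, 0, 0, 0], [-0.0014, -0.0035, 0.055, 0, 0, 0], [-0.0014, -0.0035, 0.068, 0, 0, 0], [-0.0014, -0.0035, 0.076, 0, 0, 0], [-0.0014, -0.0035, 0.08, 0, 0, 0], [-0.0014, -0.0035, 0.0805, 0, 0, 0]],
])

```text
time_s: 7.53
position: [0.4394, 0.2451, 0.0203]
tcp_rot: [[0.84, 0.543, 0.001], [0.543, -0.84, 0.0], [0.001, 0.0, -1.0]]
force: [0.1, -1.3, 0.5]
opening: 0.634
grasp_force: 0.0
```

Call:
play_rows([
  [[0, 0, 0, 0, 0, 0], [0, 0, 0, 0, 0, 0], [0, 0, 0, 0, 0, 0], [0, 0, 0, 0, 0, 0], [0, 0, 0, 0, 0, 0], [0, 0, 0, 0, 0, 0]],
], fingers=0.015)

```text
time_s: 8.03
position: [0.4384, 0.2461, 0.0204]
tcp_rot: [[0.839, 0.545, 0.001], [0.545, -0.839, 0.0], [0.001, 0.0, -1.0]]
force: [0.3, -0.5, 2.2]
opening: 0.295
grasp_force: 29.9
```

```bash
cat >> h.py <<'E'
def W(x,y): return TC+TX*x/1000+TYv*y/1000
E
python3 -c "
from h import *
plan([*W(-104,-48),.2],TY)
s=bot.read_state();"
```

```text
row [-0.2301, 0.4602, -0.1796] [0.01, -0.03, 18.41] pos [0.4384 0.2461 0.0204] yaw 33.01 t 8.0333 F [ 0.3 -0.5  2.2]
```

Call:
play_rows([
  [[0, 0, -0.03, 0, 0, 0], [0, 0, -0.07, 0, 0, 0], [0, 0, -0.11, 0, 0, 0], [0, 0, -0.15, 0, 0, 0], [0, 0, -0.18, 0, 0, 0], [0, 0, -0.18, 0, 0, 0]],
])

```text
time_s: 8.53
position: [0.4416, 0.2474, 0.2059]
tcp_rot: [[0.838, 0.545, 0.012], [0.545, -0.839, 0.004], [0.012, 0.003, -1.0]]
force: [1.4, -0.5, -2.2]
opening: 0.297
grasp_force: 29.9
```

```bash
python3 -c "
from h import *
plan([*W(-104,-48),.2],TY)
s=bot.read_state();print(s['opening'],s['grasp_force'],s['moment'])"
```

```text
row [-0.2337, 0.4594, 0.0046] [0.08, -0.74, 18.41] pos [0.4416 0.2474 0.2059] yaw 33.02 t 8.5333 F [ 1.4 -0.5 -2.2]
0.29669709027118696 29.923202097415924 [-0.04014105  0.08331957 -0.0260566 ]
```

Converted, 18.4 degrees / 180 = 0.1022.

Call:
play_rows([
  [[-0.23, 0.46, 0, 0, 0, 0.1022], [-0.23, 0.46, 0, 0, 0, 0.1022], [-0.23, 0.46, 0, 0, 0, 0.1022], [-0.23, 0.46, 0, 0, 0, 0.1022], [-0.23, 0.46, 0, 0, 0, 0.1022], [-0.23, 0.46, 0, 0, 0, 0.1022], [-0.23, 0.46, 0, 0, 0, 0.1022], [-0.23, 0.46, 0, 0, 0, 0.1022]],
])

```text
time_s: 9.2
position: [0.4742, -0.0867, 0.1989]
tcp_rot: [[0.968, 0.252, -0.003], [0.252, -0.968, 0.001], [-0.002, -0.002, -1.0]]
force: [1.0, -0.1, -1.7]
opening: 0.29
grasp_force: 29.9
```

Call:
play_rows([
  [[-0.107, 0.205, 0, 0, 0, 0], [-0.107, 0.205, 0, 0, 0, 0], [-0.107, 0.205, 0, 0, 0, 0], [-0.107, 0.205, 0, 0, 0, 0], [-0.107, 0.205, 0, 0, 0, 0], [-0.107, 0.205, 0, 0, 0, 0], [-0.107, 0.205, 0, 0, 0, 0], [-0.107, 0.205, 0, 0, 0, 0]],
])

```text
time_s: 9.87
position: [0.4224, -0.3111, 0.1986]
tcp_rot: [[0.969, 0.249, -0.002], [0.249, -0.969, 0.002], [-0.001, -0.003, -1.0]]
force: [0.4, 0.4, -2.0]
opening: 0.294
grasp_force: 29.9
```

```bash
python3 -c "
from h import *
plan([*W(-104,-48),.1385],TY)"
```

```text
row [0.0827, -0.0261, 0.0601] [-0.16, 0.06, -0.19] pos [ 0.4224 -0.3111  0.1986] yaw 14.41 t 9.8667 F [ 0.4  0.4 -2. ]
```

Call:
play_rows([
  [[0.0827, -0.0261, 0, 0, 0, 0], [0.0827, -0.0261, 0, 0, 0, 0], [0.0827, -0.0261, 0, 0, 0, 0], [0.0827, -0.0261, 0, 0, 0, 0], [0.0827, -0.0261, 0, 0, 0, 0]],
])

```text
time_s: 10.28
position: [0.4964, -0.2622, 0.1991]
tcp_rot: [[0.967, 0.255, -0.003], [0.255, -0.967, 0.002], [-0.002, -0.002, -1.0]]
force: [-0.5, -0.9, -2.0]
opening: 0.294
grasp_force: 29.9
```

Run:
```python
from fit import *
s=bot.read_state(); p=s["position"]; plan([*W(-104,-48),.1385],TY)
c=imaging.capture("top"); save(c,"pics/lift.png",(260,110,380,220),6)
d=imaging.capture("scene")
o=p[:2]+.021*s["tcp_rot"][:2,0]
for cc,n in((c,"top"),(d,"sc")):
    print(n,[px(cc,[*(o+R*s["tcp_rot"][:2,0]),p[2]-.0145]).round(1) for R in(.062,.04,0,-.06)])
```

```text
row [-0.001, 0.0029, 0.0606] [-0.14, 0.13, 0.18] pos [ 0.4964 -0.2622  0.1991] yaw 14.78 t 10.2833 F [-0.5 -0.9 -2. ]
top [array([346.9, 140.8]), array([349.2, 148.7]), array([353.5, 163. ]), array([360. , 184.6])]
sc [array([166.2, 196.3]), array([166.3, 192.3]), array([166.4, 185.3]), array([166.6, 175.6])]
```

View pics/lift.png

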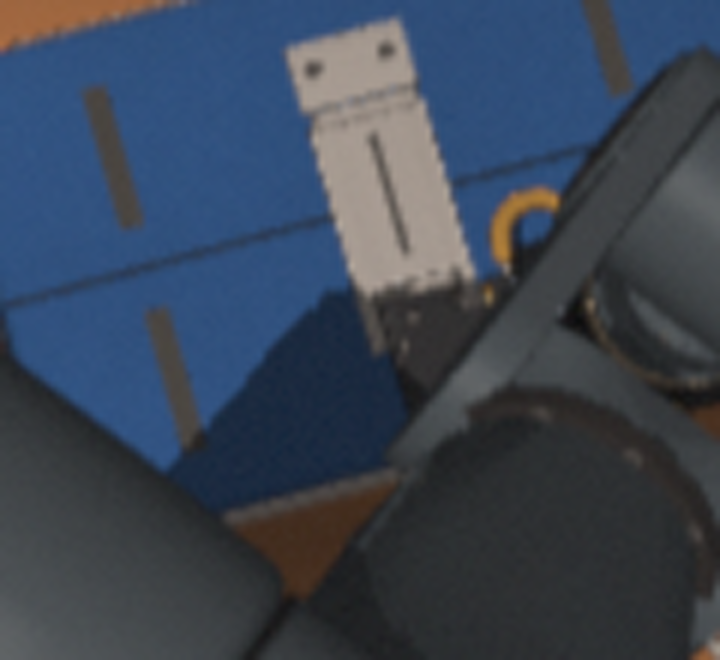

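The bend's top shows at (525,188) in the crop, i.e. pixel (347.5,141.3). I predicted (346.9,140.8), so the hook is held as modelled. Next I'll descend.

Call:
play_rows([
  [[-0.001, 0.003, 0.01, 0, 0, 0], [-0.001, 0.003, 0.022, 0, 0, 0], [-0.001, 0.003, 0.034, 0, 0, 0], [-0.001, 0.003, 0.045, 0, 0, 0], [-0.001, 0.003, 0.053, 0, 0, 0], [-0.001, 0.003, 0.058, 0, 0, 0], [-0.001, 0.003, 0.0605, 0, 0, 0], [-0.001, 0.003, 0.0605, 0, 0, 0]],
])

```text
time_s: 11.05
position: [0.4965, -0.2677, 0.1389]
tcp_rot: [[0.968, 0.252, -0.001], [0.252, -0.968, 0.001], [-0.001, -0.001, -1.0]]
force: [0.1, -1.1, -2.5]
opening: 0.294
grasp_force: 29.9
```

```bash
python3 -c "
from h import *
plan([*W(-104,-38),.138],TY)"
```

```text
row [0.0001, -0.0126, 0.0009] [-0.05, 0.04, -0.03] pos [ 0.4965 -0.2677  0.1389] yaw 14.57 t 11.05 F [ 0.1 -1.1 -2.5]
```

Call:
play_rows([
  [[0, -0.002, 0.0005, 0, 0, 0], [0, -0.004, 0.0005, 0, 0, 0], [0, -0.006, 0.0005, 0, 0, 0], [0, -0.008, 0.0005, 0, 0, 0], [0, -0.009, 0.0005, 0, 0, 0], [0, -0.009, 0.0005, 0, 0, 0]],
])

```text
time_s: 11.55
position: [0.4945, -0.2585, 0.1393]
tcp_rot: [[0.968, 0.252, 0.0], [0.252, -0.968, -0.0], [0.0, 0.0, -1.0]]
force: [0.5, 0.1, -1.6]
opening: 0.293
grasp_force: 29.9
```

Call:
play_rows([
  [[0, -0.0005, 0, 0, 0, 0], [0, -0.001, 0, 0, 0, 0], [0, -0.0015, 0, 0, 0, 0], [0, -0.002, 0, 0, 0, 0], [0, -0.002, 0, 0, 0, 0]],
])

```text
time_s: 11.97
position: [0.494, -0.2569, 0.139]
tcp_rot: [[0.968, 0.252, -0.0], [0.252, -0.968, 0.0], [-0.0, -0.0, -1.0]]
force: [-0.0, 0.4, -1.5]
opening: 0.291
grasp_force: 29.9
```

Call:
play_rows([
  [[0, -0.0005, 0, 0, 0, 0], [0, -0.001, 0, 0, 0, 0], [0, -0.0015, 0, 0, 0, 0], [0, -0.0015, 0, 0, 0, 0]],
])

```text
time_s: 12.3
position: [0.4936, -0.2554, 0.139]
tcp_rot: [[0.968, 0.252, -0.0], [0.252, -0.968, 0.0], [-0.0, -0.0, -1.0]]
force: [-0.2, -0.1, -3.1]
opening: 0.293
grasp_force: 29.9
```

Call:
play_rows([
  [[0, -0.0004, 0, 0, 0, 0], [0, -0.0008, 0, 0, 0, 0], [0, -0.0012, 0, 0, 0, 0], [0, -0.0012, 0, 0, 0, 0]],
])

```text
time_s: 12.63
position: [0.4935, -0.2547, 0.1391]
tcp_rot: [[0.968, 0.252, 0.0], [0.252, -0.968, -0.001], [0.0, 0.001, -1.0]]
force: [0.7, -1.0, -2.0]
opening: 0.294
grasp_force: 29.9
```

Call:
play_rows([
  [[0, -0.0004, 0, 0, 0, 0], [0, -0.0008, 0, 0, 0, 0], [0, -0.0012, 0, 0, 0, 0], [0, -0.0012, 0, 0, 0, 0]],
])

```text
time_s: 12.97
position: [0.4934, -0.2543, 0.1393]
tcp_rot: [[0.968, 0.252, 0.001], [0.252, -0.968, -0.002], [0.0, 0.002, -1.0]]
force: [-1.0, -4.1, -1.0]
opening: 0.289
grasp_force: 30.0
```

Call:
play_rows([
  [[0, 0.002, 0, 0, 0, 0], [0, 0.004, 0, 0, 0, 0], [0.004, 0.005, 0, 0, 0, 0], [0.008, 0.005, 0, 0, 0, 0], [0.012, 0.005, 0, 0, 0, 0], [0.015, 0.005, 0, 0, 0, 0], [0.015, 0.005, 0, 0, 0, 0]],
])

```text
time_s: 13.55
position: [0.5097, -0.2539, 0.139]
tcp_rot: [[0.968, 0.253, 0.001], [0.253, -0.968, 0.0], [0.001, 0.0, -1.0]]
force: [0.1, -0.5, -2.3]
opening: 0.294
grasp_force: 29.9
```

```bash
cat >> h.py <<'E'
A=np.array([-45,-12.2])
def at(yaw,ah): # TCP pose such that leg A is at ah (mm) in hook frame
    t=np.radians(yaw-TY); r=np.array([[np.cos(t),-np.sin(t)],[np.sin(t),np.cos(t)]])
    return W(*(A+r@(np.array([-21,0])-np.array(ah))))
E
python3 -c "
from h import *
for y in(28,17,8.5): plan([*at(TY,(23,y)),.1385],TY)"
```

```text
row [-0.0011, -0.0003, 0.0005] [0.01, -0.03, 0.03] pos [ 0.5097 -0.2539  0.139 ] yaw 14.63 t 13.55 F [ 0.1 -0.5 -2.3]
row [-0.0011, -0.0113, 0.0005] [0.01, -0.03, 0.03] pos [ 0.5097 -0.2539  0.139 ] yaw 14.63 t 13.55 F [ 0.1 -0.5 -2.3]
row [-0.0011, -0.0198, 0.0005] [0.01, -0.03, 0.03] pos [ 0.5097 -0.2539  0.139 ] yaw 14.63 t 13.55 F [ 0.1 -0.5 -2.3]
```

Call:
play_rows([
  [[-0.0008, -0.002, 0, 0, 0, 0], [-0.0008, -0.004, 0, 0, 0, 0], [-0.0008, -0.006, 0, 0, 0, 0], [-0.0008, -0.008, 0, 0, 0, 0], [-0.0008, -0.01, 0, 0, 0, 0], [-0.0008, -0.012, 0, 0, 0, 0], [-0.0008, -0.014, 0, 0, 0, 0], [-0.0008, -0.015, 0, 0, 0, 0]],
])

```text
time_s: 14.22
position: [0.5041, -0.2401, 0.1392]
tcp_rot: [[0.968, 0.252, -0.0], [0.252, -0.968, -0.001], [-0.0, 0.001, -1.0]]
force: [-0.9, -4.0, -1.2]
opening: 0.294
grasp_force: 30.0
```

Call:
play_rows([
  [[0, -0.001, 0, 0, 0, 0], [0, -0.002, 0, 0, 0, 0], [0, -0.003, 0, 0, 0, 0], [0, -0.004, 0, 0, 0, 0], [0, -0.0048, 0, 0, 0, 0], [0, -0.0048, 0, 0, 0, 0]],
])

```text
time_s: 14.72
position: [0.5035, -0.2354, 0.1392]
tcp_rot: [[0.968, 0.252, 0.001], [0.252, -0.968, -0.001], [0.001, 0.001, -1.0]]
force: [-0.0, -4.0, -1.9]
opening: 0.293
grasp_force: 30.0
```

```bash
python3 -c "
from h import *
for x in(23,30,40): plan([*at(TY,(x,8.5)),.139],TY)"
```

```text
row [0.0002, -0.0004, 0.0002] [0.05, -0.05, -0.02] pos [ 0.5035 -0.2354  0.1392] yaw 14.58 t 14.7167 F [-0.  -4.  -1.9]
row [-0.0068, -0.0004, 0.0002] [0.05, -0.05, -0.02] pos [ 0.5035 -0.2354  0.1392] yaw 14.58 t 14.7167 F [-0.  -4.  -1.9]
row [-0.0168, -0.0004, 0.0002] [0.05, -0.05, -0.02] pos [ 0.5035 -0.2354  0.1392] yaw 14.58 t 14.7167 F [-0.  -4.  -1.9]
```

Call:
play_rows([
  [[-0.001, -0.0004, 0, 0, 0, 0], [-0.002, -0.0004, 0, 0, 0, 0], [-0.0035, -0.0004, 0, 0, 0, 0], [-0.005, -0.0004, 0, 0, 0, 0], [-0.0065, -0.0004, 0, 0, 0, 0], [-0.008, -0.0004, 0, 0, 0, 0], [-0.009, -0.0004, 0, 0, 0, 0]],
])

```text
time_s: 15.3
position: [0.4932, -0.2361, 0.1387]
tcp_rot: [[0.968, 0.252, -0.002], [0.252, -0.968, 0.002], [-0.001, -0.003, -1.0]]
force: [1.0, -0.5, -1.3]
opening: 0.296
grasp_force: 29.9
```

Call:
play_rows([
  [[-0.0015, 0, 0, 0, 0, 0], [-0.003, 0, 0, 0, 0, 0], [-0.0045, 0, 0, 0, 0, 0], [-0.006, 0, 0, 0, 0, 0], [-0.007, 0, 0, 0, 0, 0], [-0.008, 0, 0, 0, 0, 0], [-0.008, 0, 0, 0, 0, 0]],
])

```text
time_s: 15.88
position: [0.4861, -0.239, 0.139]
tcp_rot: [[0.968, 0.252, -0.001], [0.252, -0.968, 0.0], [-0.0, -0.001, -1.0]]
force: [-0.1, 0.5, -1.9]
opening: 0.294
grasp_force: 29.9
```

```bash
python3 -c "
from h import *
for x in(30,40): plan([*at(TY,(x,8.5)),.139],TY)"
```

```text
row [0.0109, 0.0005, -0.0] [-0.04, 0.03, -0.02] pos [ 0.4861 -0.239   0.139 ] yaw 14.58 t 15.8833 F [-0.1  0.5 -1.9]
row [0.0009, 0.0005, -0.0] [-0.04, 0.03, -0.02] pos [ 0.4861 -0.239   0.139 ] yaw 14.58 t 15.8833 F [-0.1  0.5 -1.9]
```

Converted, -30 degrees / 180 = -0.1667.

Call:
play_rows([
  [[0.001, 0.0048, 0, 0, 0, -0.0222], [0.0015, 0.009, 0, 0, 0, -0.0444], [0.0022, 0.0132, 0, 0, 0, -0.0667], [0.0033, 0.0173, 0, 0, 0, -0.0889], [0.0046, 0.0214, 0, 0, 0, -0.1111], [0.0062, 0.0253, 0, 0, 0, -0.1333], [0.008, 0.0291, 0, 0, 0, -0.1556], [0.0091, 0.031, 0, 0, 0, -0.1667]],
])

```text
time_s: 16.55
position: [0.5035, -0.2674, 0.139]
tcp_rot: [[0.71, 0.704, 0.0], [0.704, -0.71, -0.0], [0.0, 0.001, -1.0]]
force: [-0.2, -0.3, -1.3]
opening: 0.292
grasp_force: 29.9
```

```bash
cat >> h.py <<'E'
def arc(th,r=8.5): # target with hook turned th from start
    t=np.radians(90-th); print(th,end=" "); plan([*at(TY+th,(40+r*np.cos(t),r*np.sin(t))),.139],TY+th)
E
python3 -c "
from h import *
arc(30);arc(45);arc(60)"
```

```text
30 row [-0.0001, -0.001, 0.0] [0.03, -0.0, 0.14] pos [ 0.5035 -0.2674  0.139 ] yaw 44.74 t 16.55 F [-0.2 -0.3 -1.3]
45 row [0.002, 0.0148, 0.0] [0.03, 0.0, -14.86] pos [ 0.5035 -0.2674  0.139 ] yaw 44.74 t 16.55 F [-0.2 -0.3 -1.3]
60 row [0.008, 0.0295, 0.0001] [0.03, 0.0, -29.86] pos [ 0.5035 -0.2674  0.139 ] yaw 44.74 t 16.55 F [-0.2 -0.3 -1.3]
```

Converted, -30 degrees / 180 = -0.1667.

Call:
play_rows([
  [[0.0001, 0.0035, 0, 0, 0, -0.0222], [0.0005, 0.0077, 0, 0, 0, -0.0444], [0.0012, 0.0118, 0, 0, 0, -0.0667], [0.0023, 0.0159, 0, 0, 0, -0.0889], [0.0036, 0.0199, 0, 0, 0, -0.1111], [0.0052, 0.0238, 0, 0, 0, -0.1333], [0.007, 0.0276, 0, 0, 0, -0.1556], [0.008, 0.0295, 0, 0, 0, -0.1667]],
])

```text
time_s: 17.22
position: [0.53, -0.2826, 0.139]
tcp_rot: [[0.263, 0.965, 0.0], [0.965, -0.263, -0.0], [-0.0, 0.0, -1.0]]
force: [-1.6, -0.3, -1.7]
opening: 0.294
grasp_force: 29.9
```

```bash
python3 -c "
from h import *
arc(60);arc(75);arc(90)"
```

```text
60 row [-0.0001, 0.0, 0.0] [0.03, 0.01, 0.15] pos [ 0.53   -0.2826  0.139 ] yaw 74.75 t 17.2167 F [-1.6 -0.3 -1.7]
75 row [0.0019, 0.0158, 0.0] [0.03, 0.01, -14.85] pos [ 0.53   -0.2826  0.139 ] yaw 74.75 t 17.2167 F [-1.6 -0.3 -1.7]
90 row [0.008, 0.0305, 0.0] [0.02, 0.01, -29.85] pos [ 0.53   -0.2826  0.139 ] yaw 74.75 t 17.2167 F [-1.6 -0.3 -1.7]
```

Converted, -29.9 degrees / 180 = -0.1661.

Call:
play_rows([
  [[0.0001, 0.0043, 0, 0, 0, -0.0222], [0.0005, 0.0085, 0, 0, 0, -0.0444], [0.0012, 0.0127, 0, 0, 0, -0.0667], [0.0023, 0.0168, 0, 0, 0, -0.0889], [0.0036, 0.0209, 0, 0, 0, -0.1111], [0.0052, 0.0248, 0, 0, 0, -0.1333], [0.007, 0.0286, 0, 0, 0, -0.1556], [0.008, 0.0305, 0, 0, 0, -0.1661]],
])

```text
time_s: 17.88
position: [0.5615, -0.2826, 0.1389]
tcp_rot: [[-0.253, 0.967, 0.0], [0.967, 0.253, 0.0], [-0.0, 0.0, -1.0]]
force: [0.3, -1.0, -2.0]
opening: 0.292
grasp_force: 29.9
```

Run:
```python
from h import *
arc(90); arc(90,10)
c=imaging.capture("top"); d=imaging.capture("scene")
f=np.zeros((480,800,3),np.uint8)
f[:]=0
a=c["frame"][120:180,300:350,::-1]; b=d["frame"][175:235,150:200,::-1]
f[:480,:400]=cv2.resize(a,(400,480),interpolation=cv2.INTER_CUBIC); f[:480,400:]=cv2.resize(b,(400,480),interpolation=cv2.INTER_CUBIC)
cv2.imwrite("pics/hooked.png",f)
```

```text
90 row [-0.0003, -0.0, -0.0001] [0.02, 0.0, 0.06] pos [ 0.5615 -0.2826  0.1389] yaw 104.66 t 17.8833 F [ 0.3 -1.  -2. ]
90 row [-0.0018, -0.0001, -0.0001] [0.02, 0.0, 0.06] pos [ 0.5615 -0.2826  0.1389] yaw 104.66 t 17.8833 F [ 0.3 -1.  -2. ]
```

View pics/hooked.png

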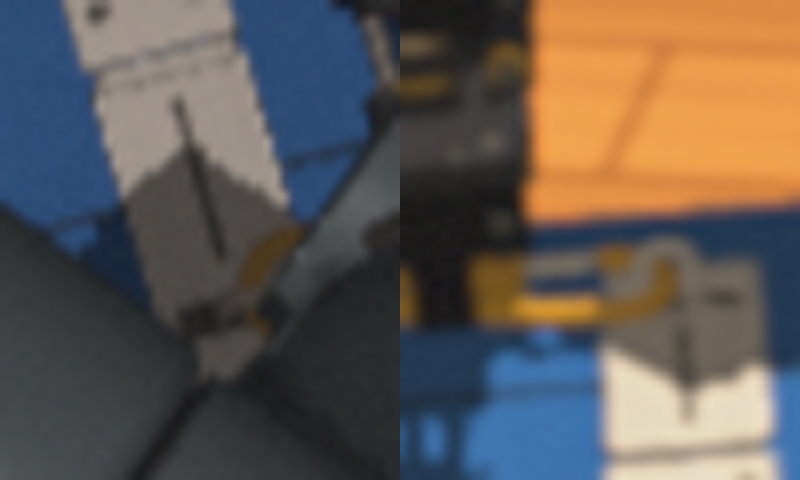

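The scene crop shows the bend (about (660,285)) passing through the staple and the steel gate shut along y≈265. Next is the pull test.

Call:
play_rows([
  [[-0.0005, 0, 0, 0, 0, 0], [-0.001, 0, 0, 0, 0, 0], [-0.0015, 0, 0, 0, 0, 0], [-0.002, 0, 0, 0, 0, 0], [-0.002, 0, 0, 0, 0, 0]],
])

```text
time_s: 18.4
position: [0.5613, -0.2845, 0.1389]
tcp_rot: [[-0.25, 0.968, -0.0], [0.968, 0.25, 0.001], [0.001, -0.0, -1.0]]
force: [0.2, 1.2, -1.9]
opening: 0.296
grasp_force: 29.9
```

Call:
play_rows([
  [[-0.0003, 0, 0, 0, 0, 0], [-0.0006, 0, 0, 0, 0, 0], [-0.0008, 0, 0, 0, 0, 0], [-0.0008, 0, 0, 0, 0, 0]],
])

```text
time_s: 18.73
position: [0.5614, -0.2847, 0.1388]
tcp_rot: [[-0.25, 0.968, -0.001], [0.968, 0.25, 0.002], [0.002, -0.001, -1.0]]
force: [0.2, 2.9, -1.6]
opening: 0.295
grasp_force: 29.9
```

Call:
play_rows([
  [[-0.0003, 0, 0, 0, 0, 0], [-0.0006, 0, 0, 0, 0, 0], [-0.001, 0, 0, 0, 0, 0], [-0.001, 0, 0, 0, 0, 0]],
])

```text
time_s: 19.07
position: [0.5613, -0.2849, 0.1386]
tcp_rot: [[-0.25, 0.968, -0.002], [0.968, 0.25, 0.003], [0.003, -0.001, -1.0]]
force: [0.9, 4.9, -2.1]
opening: 0.295
grasp_force: 29.9
```

Call:
play_rows([
  [[-0.0005, 0, 0, 0, 0, 0], [-0.001, 0, 0, 0, 0, 0], [-0.0015, 0, 0, 0, 0, 0], [-0.0015, 0, 0, 0, 0, 0], [-0.0015, 0, 0, 0, 0, 0]],
])

```text
time_s: 19.48
position: [0.5613, -0.285, 0.1383]
tcp_rot: [[-0.25, 0.968, -0.003], [0.968, 0.25, 0.006], [0.006, -0.002, -1.0]]
force: [-1.3, 7.3, -2.1]
opening: 0.292
grasp_force: 29.9
```

Call:
play_rows([
  [[-0.0005, 0, 0, 0, 0, 0], [-0.001, 0, 0, 0, 0, 0], [-0.0013, 0, 0, 0, 0, 0], [-0.0013, 0, 0, 0, 0, 0], [-0.0013, 0, 0, 0, 0, 0]],
])

```text
time_s: 19.9
position: [0.5612, -0.2852, 0.138]
tcp_rot: [[-0.249, 0.968, -0.004], [0.968, 0.249, 0.008], [0.009, -0.002, -1.0]]
force: [-1.1, 9.1, -1.6]
opening: 0.294
grasp_force: 29.9
```

Call:
play_rows([
  [[0, 0, 0, 0, 0, 0], [0, 0, 0, 0, 0, 0], [0, 0, 0, 0, 0, 0], [0, 0, 0, 0, 0, 0]],
])

```text
time_s: 20.23
position: [0.5612, -0.2852, 0.138]
tcp_rot: [[-0.249, 0.968, -0.004], [0.968, 0.249, 0.008], [0.009, -0.002, -1.0]]
force: [-0.7, 10.4, -1.6]
opening: 0.295
grasp_force: 29.9
```

Call:
play_rows([
  [[-0.0002, 0, 0, 0, 0, 0], [-0.0002, 0, 0, 0, 0, 0], [-0.0002, 0, 0, 0, 0, 0], [-0.0002, 0, 0, 0, 0, 0], [-0.0002, 0, 0, 0, 0, 0], [-0.0002, 0, 0, 0, 0, 0], [-0.0002, 0, 0, 0, 0, 0], [-0.0002, 0, 0, 0, 0, 0]],
])

```text
time_s: 20.9
position: [0.5612, -0.2852, 0.138]
tcp_rot: [[-0.249, 0.968, -0.004], [0.968, 0.249, 0.008], [0.009, -0.002, -1.0]]
force: [-1.0, 10.6, -1.2]
opening: 0.298
grasp_force: 29.9
```

Call:
play_rows([
  [[0, 0, 0, 0, 0, 0], [0, 0, 0, 0, 0, 0], [0, 0, 0, 0, 0, 0], [0, 0, 0, 0, 0, 0], [0, 0, 0, 0, 0, 0], [0, 0, 0, 0, 0, 0], [0, 0, 0, 0, 0, 0], [0, 0, 0, 0, 0, 0]],
])

```text
time_s: 21.57
position: [0.5612, -0.2852, 0.138]
tcp_rot: [[-0.249, 0.968, -0.004], [0.968, 0.249, 0.008], [0.009, -0.002, -1.0]]
force: [-0.9, 9.8, -1.9]
opening: 0.297
grasp_force: 29.9
```

Call:
play_rows([
  [[0.0015, 0, 0, 0, 0, 0], [0.003, 0, 0, 0, 0, 0], [0.0042, 0, 0.0005, 0, 0, 0], [0.0042, 0, 0.001, 0, 0, 0], [0.0042, 0, 0.0015, 0, 0, 0], [0.0042, 0, 0.002, 0, 0, 0], [0.0042, 0, 0.0025, 0, 0, 0], [0.0042, 0, 0.0025, 0, 0, 0]],
])

```text
time_s: 22.23
position: [0.5615, -0.2848, 0.1367]
tcp_rot: [[-0.25, 0.968, -0.0], [0.968, 0.25, 0.001], [0.001, -0.0, -1.0]]
force: [-1.5, 5.5, 0.8]
opening: 0.297
grasp_force: 29.9
```

Call:
play_rows([
  [[0.0004, 0, 0, 0, 0, 0], [0.0008, 0, 0, 0, 0, 0], [0.0012, 0, 0, 0, 0, 0], [0.0012, 0, 0, 0, 0, 0]],
])

```text
time_s: 22.57
position: [0.5616, -0.2846, 0.1367]
tcp_rot: [[-0.25, 0.968, 0.001], [0.968, 0.25, -0.001], [-0.001, 0.0, -1.0]]
force: [-0.9, 2.1, -0.0]
opening: 0.295
grasp_force: 29.9
```

Call:
play_rows([
  [[0.0003, 0, 0, 0, 0, 0], [0.0006, 0, 0, 0, 0, 0], [0.0006, 0, 0, 0, 0, 0]],
])

```text
time_s: 22.82
position: [0.5617, -0.2844, 0.1367]
tcp_rot: [[-0.25, 0.968, 0.001], [0.968, 0.25, -0.002], [-0.002, 0.001, -1.0]]
force: [-0.5, 0.4, -1.7]
opening: 0.289
grasp_force: 29.9
```

Call:
play_rows([
  [[0, 0, 0, 0, 0, 0], [0, 0, 0, 0, 0, 0], [0, 0, 0, 0, 0, 0], [0, 0, 0, 0, 0, 0], [0, 0, 0, 0, 0, 0], [0, 0, 0, 0, 0, 0]],
], fingers=0.045)

```text
time_s: 23.32
position: [0.5614, -0.2837, 0.1367]
tcp_rot: [[-0.25, 0.968, 0.001], [0.968, 0.25, -0.001], [-0.001, 0.0, -1.0]]
force: [-0.3, -0.4, 1.1]
opening: 0.512
grasp_force: 0.0
```

Call:
play_rows([
  [[0, 0, -0.005, 0, 0, 0], [0, 0, -0.015, 0, 0, 0], [0, 0, -0.03, 0, 0, 0], [0, 0, -0.06, 0, 0, 0], [0, 0, -0.1, 0, 0, 0], [0, 0, -0.14, 0, 0, 0], [-0.04, 0.02, -0.15, 0, 0, 0], [-0.08, 0.03, -0.15, 0, 0, 0]],
])

```text
time_s: 23.98
position: [0.6113, -0.3498, 0.2946]
tcp_rot: [[-0.253, 0.967, 0.01], [0.967, 0.253, -0.006], [-0.008, 0.008, -1.0]]
force: [1.2, -0.4, 0.1]
opening: 0.516
grasp_force: 0.0
```

Call:
play_rows([
  [[-0.04, 0, 0, 0, 0, 0], [-0.08, 0, 0, 0, 0, 0], [-0.12, 0, 0, 0, 0, 0], [-0.12, 0, 0, 0, 0, 0], [-0.12, 0, 0, 0, 0, 0]],
])

```text
time_s: 24.4
position: [0.638, -0.4689, 0.2856]
tcp_rot: [[-0.247, 0.969, -0.0], [0.969, 0.247, 0.0], [0.0, -0.0, -1.0]]
force: [0.9, 0.4, 0.4]
opening: 0.516
grasp_force: 0.0
```

Run:
```python
from h import *
c=imaging.capture("top"); d=imaging.capture("scene")
f=np.zeros((480,800,3),np.uint8)
a=c["frame"][130:190,310:360,::-1]; b=d["frame"][175:235,140:190,::-1]
f[:,:400]=cv2.resize(a,(400,480),interpolation=cv2.INTER_CUBIC); f[:,400:]=cv2.resize(b,(400,480),interpolation=cv2.INTER_CUBIC)
cv2.imwrite("pics/end.png",f); print(bot.read_state()["time_s"],bot.read_state()["position"])
```

```text
24.5 [ 0.63834899 -0.46582031  0.28671176]
```

View pics/end.png

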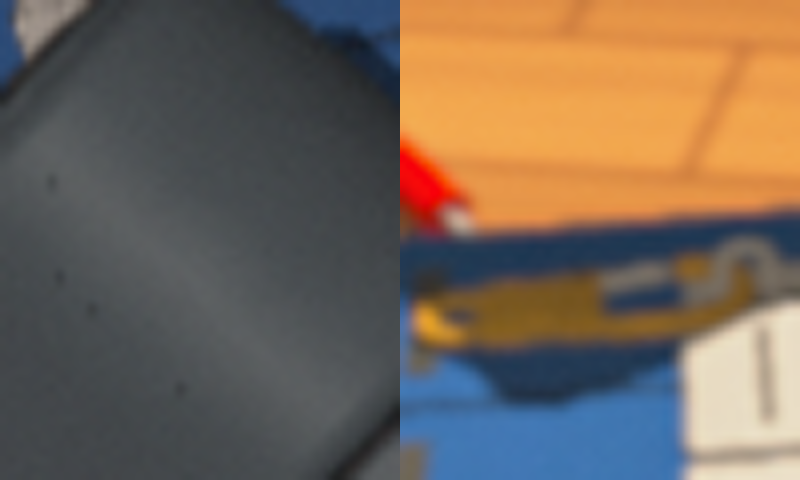

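The scene crop shows the hook lying free, with its shank in line with the staple, the bend through the loop at about (740,285), and the gate shut at (640,275). The strap is flat and the gripper is clear.

```bash
python3 -c "
from rig import bot
print(bot.hand_in())"
```

```text
the job is handed in; nothing more can be done
None
```

The toolbox is fastened and handed in at about 24.5 s: the hasp is flat, and the brass hook is through the staple with a leg in the bend and its gate shut. It held about 10 N for over a second and was left lying hooked; the spray can, lamp bowl and screwdriver were not touched.

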